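# Finish the block layer and gauge the sprung pad of a bed's middle leg

## Robot

A 7-joint arm with a two-finger parallel gripper is mounted at the origin on the work surface. World frame = base frame: x ahead of the robot, y to its left, z up, the work surface at z = 0. Lengths are in m, angles in rad, forces in N, time in s.
With the tool pointing down it reaches from about 0.4 to 0.85 m from the base axis. Payload 10.4 kg.
Tool frame: the origin (TCP) lies at the very end of the fingers, on their centre line; the grasp point (between the pads) lies 19 mm behind it; z points along the fingers, y is the direction in which the jaws open and shut (so a half turn about z gives the same grasp; the last joint's range is limited). The gripper opens to 87 mm and grips with 3 to 60 N. Pads are 19 mm wide; open, the fingers measure 117 mm over their backs; the gripper's body (75 mm by 190 mm) begins 51 mm behind the grasp point.
Start: joints at [-1.347, 0.332, -0.065, 1.46, 0.022, 1.35, -0.088], TCP at [0.153, 0.606, 0.223] pointing down, gripper open.
Joint ranges: [-2.6, 2.6], [-0.5, 2.12], [-1.47, 1.34], [0.16, 2.42], [-1.27, 4.41], [0.06, 2.06], [-2.6, 2.6]. Speed limits (rad/s): [2.22, 2.22, 2.79, 2.79, 3.14, 3.14, 3.14].

## Interface

Orientations are given as a unit quaternion [x, y, z, w].
In Python, from bench import r, eyes, job gives the robot as it stands. The module is installed in compiled form; this text tells all that it offers.
- The arm moves only by the tool play_rows, never from a script. Its argument "motion" is a list of rows, each a list of 7 numbers: the shift along the tool's x, y, z as a fraction of full scale, then the turn, a rotation vector about the tool's x, y, z as a fraction of full scale, then the opening in per cent of the stroke, from 0 (shut) to 100 (fully open). A call has 1 to 5 rows; each row is the pose to reach, as a shift and turn from the pose commanded when the call began, along the tool's axes at that moment; what a row does not reach only later rows make up. Full scale, the value 1, is 0.2 m for a shift and 90 degrees for a turn. A row lasts 1/8 s, in which the tool goes at most 62.5 mm and 10.7 degrees, less where a joint would pass 70% of its speed; a pose out of reach is approached as far as the arm can. A call with a number of a shift or a turn outside -1 to 1 is refused whole. A call with a gripper value outside its range is refused whole. The fingers move at their own pace and stop on an object; "squeeze" is the grip in N (left out, the last holds). Time passes only in rows, so rows that repeat a pose let the fingers close. It gives the time, the measured TCP pose, the force and the opening at its end, in the units of the state.
- r.read_state(): the state, without advancing time (a new reading comes with each control period).
- eyes.camera(name): name is "scene" or "top"; returns a dict with "image" (400x640x3 uint8, red, green, blue), "mtx" (3x3 intrinsics, pixels), "R" (3x3) and "t" (3): a world point X has camera coordinates R X + t. Camera axes: x right, y down, z forward; pixel columns grow to the right and rows downward; lengths in m; the calibration is good to about 2 mm. A picture is of the moment at which its call begins. There is no depth.
- job.close_job(): hands the job in, once; it reports no verdict.
Trained networks look in a picture, given as the dict that the camera call returned (one of the last four; its "shot" number tells which), for a name from the list of things; names that differ only in an ending like _2 or _b are one class to them, and where a whole thing is asked for, a point or a joint stands for the part that bears it (a point fixed in the world has none). Each returns a list of dicts, best first, with "p" (0 to 1); they miss things now and then, are a little off and sometimes report something else, mostly with a low value. They report only what shows in the picture. A call takes as long as a camera call. They do not tell look-alikes from the thing itself.
- eyes.regions_of(picture, label): "region" (400x640 bool, what is visible of it) and "xy" ([column, row] in pixels, amid what is visible of it).
- eyes.landmark_of(picture, label): "xy" ([column, row] in pixels: a listed point, or the origin of a listed thing).
The state is a dict: "time": time; "joint_positions": joint angles; "joint_vel": joint speeds; "joint_torque": joint torques, N m; "ee_pos": TCP position; "eef_rot": TCP orientation; "ft_force": force on the tool from outside, world axes, zero at the start; "torque": the same for the moment, N m; "width": finger opening in m.
Only numpy, scipy, OpenCV 4.12 (cv2) and the standard library are available. Lean on these libraries where they do the work, as an engineer would, in place of code of your own. Each camera call takes 0.05 s, during which the arm holds its last target. There are 200 camera calls.

## Task

Finish the pinwheel of birch blocks on the sprung pad for the bed's middle leg: lay the two loose blocks flat and let go of them on the two outlined places. Then take the yellow push gauge out of its stand and hold it upright in the well between the blocks, its rubber foot on the red bar and in line with it, pressing lightly so that the pad sinks about half of its 16 mm travel. Finish while still holding the gauge pressed there, and leave the mallet, clip, furniture foot and wooden knob alone.

Things in the scene. Friction and masses are not known exactly. Their poses are not given: they have to be found in the camera images.
- pad_base: fixed black base 200 x 200 x 6 mm; origin under its centre, x, y along its edges. Over it a sprung plywood slab 190 x 190 x 18 mm, top 40 mm above the floor at rest, carries a pinwheel of four 110 x 50 x 36 mm blocks, 6 mm apart, round a 66 mm square well. Two are fixed: centres x +28, y -58 mm (lying along x) and x -58, y -28 (along y); two places are bare
- pad (a joint): how far the slab has sunk on its springs: 0 at rest (m), growing downwards, stop at 0.016. It stays up under the weight of the blocks; sinking starts at about 1 N of push and takes a further 0.6 N per mm (about 6 N at half travel)
- pad_spot (a point): centre of the red bar painted on the slab's top (40 x 22 mm, its length along the pad's x), in the middle of the well; moves with the slab; axes as pad_base
- place_a (a point): centre, on the slab's top, of the grey outlined bare place for a block along the pad's x; x -28, y +58 mm from pad_spot. A finger on the block's inner side has room only in the well: grasp the block about 22 mm off its middle, towards the pad's +x
- place_b (a point): centre, on the slab's top, of the grey outlined bare place for a block along the pad's y; x +58, y +28 mm from pad_spot. A finger on the block's inner side has room only in the well: grasp the block about 22 mm off its middle, towards the pad's -y
- block1: loose birch block, 110 (x) x 50 (y) x 36 (z) mm, about 0.1 kg, lying flat on the floor; origin at the centre of its underside. Either block may go in either place, either way round
- block2: the other loose birch block, the same
- stand: fixed dark steel stand of the gauge: base plate 110 x 90 x 6 mm with a pocket 46 x 30 mm inside (x, y), its walls rising to 36 mm above the floor; origin at the centre of its underside
- gauge: yellow push gauge, 0.18 kg, upright in the stand, its foot 6 mm above the floor; origin under the foot's centre, z up. Rubber foot 36 (x) x 20 (y) x 10 mm, 12 mm stem, then from 50 to 120 mm a yellow body 46 (x) x 30 (y) mm with white dials on its y faces and top: grasp across the 30 mm. No moving parts. In line with the bar: gauge x along pad x, either way round
- mallet: bystander: mallet lying on the floor, steel head 45 x 85 x 45 mm (origin under it), beech shaft 270 mm long along its x
- clip: bystander: blue spring clip, about 85 x 40 x 14 mm, origin under its coil
- foot: bystander: white furniture foot, 50 mm across, 48 mm high, origin under its centre
- wood_knob: bystander: wooden knob, 38 mm across, 32 mm high, origin under its centre
There are look-alikes about, which are no part of the job. Leave any green look-alike of the gauge alone. What is shaped like the block1 but orange is not meant.

How it is judged:
By the outcome, as a careful person would: the job done as asked, in the order asked, and still so for the second after the job is handed in, while the arm keeps its last pose, push and grip.
It also fails if it takes over 72 s, if anything falls off the work surface, if the arm or the gripper's body presses on something with over 40 N, if the wrist force passes 120 N, or if a joint passes its speed limit or range.

## Working session

There is one attempt and no reset: what is moved stays moved. The work goes in short steps, Python scripts to look and compute and a tool call to move; the robot and the scene stay as the last step left them, time stands still between calls to the robot, and variables do not carry over. Pictures are saved under pics/ and viewed, about 8 in all and at most 12, crops included, and the job is handed in when it is done.

Besides the shell and the picture viewer there is one more tool, called as name(argument=value, ...), one argument or row to a line, values as JSON. play_rows: Moves the arm, as the interface text tells. Shift numbers are shares of 0.2 m and turn numbers shares of 90 degrees, none past 1 either way. Its arguments: {"type":"object","properties":{"motion":{"type":"array","items":{"type":"array","items":{"type":"number"}}},"squeeze":{"type":"number"}},"required":["motion"]}

```bash
mkdir -p pics
cat > h.py <<'E'
import numpy as np, cv2
from bench import r, eyes, job
def pix2w(p,xy,z):
    K,R,t=map(np.array,(p["mtx"],p["R"],p["t"]))
    d=R.T@np.linalg.inv(K)@np.array([xy[0],xy[1],1.]); c=-R.T@t
    return c+d*(z-c[2])/d[2]
def w2pix(p,X):
    K,R,t=map(np.array,(p["mtx"],p["R"],p["t"])); q=K@(R@np.array(X)+t); return q[:2]/q[2]
def save(p,n,crop=None,s=1):
    im=cv2.cvtColor(p["image"],cv2.COLOR_RGB2BGR)
    if crop: x0,x1,y0,y1=crop; im=im[y0:y1,x0:x1]
    cv2.imwrite("pics/"+n,cv2.resize(im,None,fx=s,fy=s,interpolation=cv2.INTER_CUBIC))
E
python3 - <<'E'
from h import *
np.set_printoptions(precision=4,suppress=True)
s=r.read_state(); print(s)
for n in("top","scene"):
    p=eyes.camera(n); save(p,n+"0.png"); 
    print(n,"cam",-np.array(p["R"]).T@np.array(p["t"]))
    for l,z in [("pad_base",0),("pad_spot",.04),("place_a",.04),("place_b",.04),("block1",0),("stand",0),("gauge",.006),("mallet",0),("clip",0),("foot",0),("wood_knob",0)]:
        for d in eyes.landmark_of(p,l)[:4]: print(n,l,round(d["p"],2),np.round(d["xy"],1),pix2w(p,d["xy"],z)[:2])
E
```

```text
{'time': 0.0, 'joint_positions': array([-1.3466,  0.3329, -0.0647,  1.4609,  0.0216,  1.3499, -0.0885]), 'joint_vel': array([ 0.0012,  0.0019,  0.0002,  0.0009,  0.0009, -0.0013, -0.0006]), 'joint_torque': array([ -0.0006, -62.3246,   0.0241, -38.9916,  -0.0615,   0.0395,
         0.0001]), 'ee_pos': array([0.1526, 0.6057, 0.2217]), 'eef_rot': array([ 0.1231,  0.9924, -0.0007, -0.0001]), 'ft_force': array([ 0.193 ,  0.5821, -0.8756]), 'torque': array([ 0.0726, -0.0072,  0.0104]), 'width': 0.08693614371402221}
top cam [ 0.3726 -0.0727  1.2735]
top pad_base 0.69 [309.4 190.3] [ 0.577  -0.0403]
top pad_base 0.21 [383.1 142.4] [ 0.7214 -0.2506]
top pad_spot 0.74 [309.8 188.6] [ 0.5753 -0.0423]
top pad_spot 0.47 [385.7 144.6] [ 0.7043 -0.2523]
top place_a 0.75 [288.  198.4] [0.5468 0.0172]
top place_a 0.6 [296.2 171.7] [ 0.6222 -0.0035]
top place_b 0.75 [288.  198.4] [0.5468 0.0172]
top place_b 0.6 [296.2 171.7] [ 0.6222 -0.0035]
top block1 0.84 [180.4 186.6] [0.5807 0.3286]
top block1 0.83 [180.7 249.9] [0.401  0.3168]
top block1 0.77 [188.6 294. ] [0.2801 0.2876]
top stand 0.92 [418.3 2
[... 615 characters left out ...]
8 -0.0377]
scene place_a 0.75 [336.3 190.3] [0.5308 0.0187]
scene place_a 0.61 [345.6 214.6] [ 0.6388 -0.0071]
scene place_b 0.75 [336.3 190.3] [0.5308 0.0187]
scene place_b 0.61 [345.6 214.6] [ 0.6388 -0.0071]
scene block1 0.93 [372.  143.1] [0.2811 0.2805]
scene block1 0.92 [403.4 161.5] [0.4297 0.3127]
scene block1 0.63 [434.2 181.9] [0.5683 0.3328]
scene stand 0.95 [204.8 229.4] [ 0.4927 -0.3522]
scene gauge 0.79 [155.4 235.1] [ 0.4682 -0.4752]
scene gauge 0.68 [203.9 226.4] [ 0.4869 -0.3523]
scene mallet 0.83 [358.1 268.6] [ 0.7901 -0.0499]
scene clip 0.82 [215.9 284.9] [ 0.6983 -0.3716]
scene foot 0.31 [206.6 228.1] [ 0.4895 -0.3466]
scene wood_knob 0.65 [265.4 272. ] [ 0.7077 -0.2548]
```

View pics/top0.png

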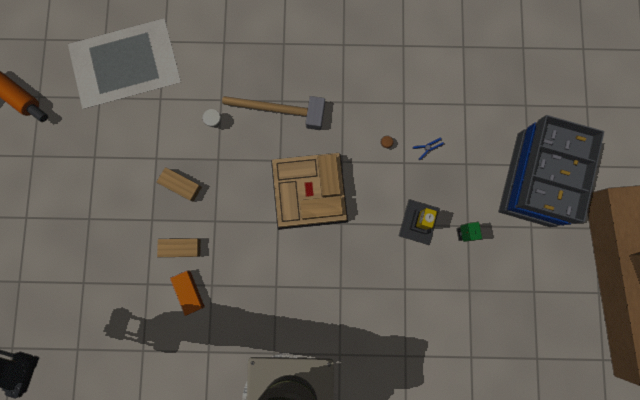

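View pics/scene0.png

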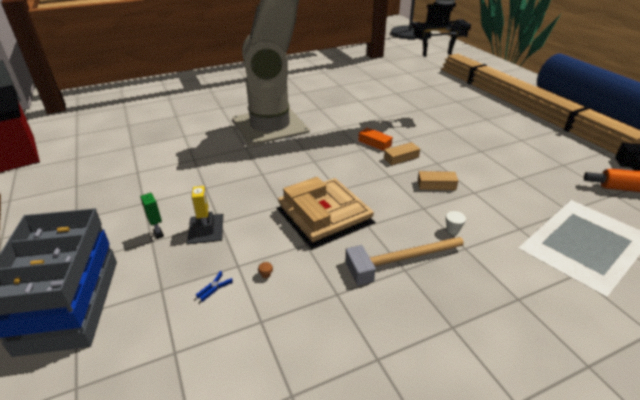

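Top view: pad at (309,190) with bare outlines at (297,169) and (289,200). Loose birch blocks are at (179,184) and (179,248), with the orange decoy at (187,293). The yellow gauge stands at (425,218), and the green decoy is at (470,232). Next I fit box silhouettes in both cameras.

```bash
cat > fit.py <<'E'
from h import *
from scipy.optimize import minimize
S=4
def hull(p,pose,box):
    sx,sy,z0,z1=box; c,s=np.cos(pose[2]),np.sin(pose[2])
    P=[w2pix(p,[pose[0]+c*x-s*y,pose[1]+s*x+c*y,z]) for x in(-sx/2,sx/2) for y in(-sy/2,sy/2) for z in(z0,z1)]
    return cv2.convexHull(np.array(P,np.float32))
def fit(views,box,guess):
    # views: (picture, bool mask)
    ups=[(p,cv2.resize(m.astype(np.float32),None,fx=S,fy=S,interpolation=cv2.INTER_LINEAR)>.5) for p,m in views]
    def iou(v,q):
        p,m=v; h=(hull(p,q,box)+.5)*S-.5; im=np.zeros(m.shape,np.uint8)
        cv2.fillConvexPoly(im,np.round(h*16).astype(np.int32),1,shift=4); b=im>0
        return (b&m).sum()/(b|m).sum()
    best=None
    for g in guess:
        q0=np.array(g,float); sim=np.array([q0,q0+[.01,0,0],q0+[0,.01,0],q0+[0,0,.15]])
        o=minimize(lambda q:-sum(iou(v,q) for v in ups),q0,method="Nelder-Mead",options=dict(initial_simplex=sim,xatol=1e-4,fatol=1e-5))
        if best is None or o.fun<best.fun: best=o
    return best.x,[round(float(iou(v,best.x)),3) for v in ups]
def reg(p,l,xy):
    ds=[d for d in eyes.regions_of(p,l) if d["p"]>.15]
    d=min(ds,key=lambda d:np.hypot(*(np.array(d["xy"])-xy))); return d["region"]
E
python3 - <<'E'
from fit import *
np.set_printoptions(precision=4,suppress=True)
T=eyes.camera("top"); C=eyes.camera("scene")
B=(.11,.05,0,.036)
for n,t,c,g in [("far",(179,184),(437,181),(.58,.33)),("near",(179,248),(403,155),(.405,.317))]:
    a,b=reg(T,"block1",t),reg(C,"block1",c)
    G=[(*g,y) for y in(-1.6,-1.1,-.6,0,.5,1.1)]
    for v in([(T,a)],[(C,b)],[(T,a),(C,b)]): print(n,*fit(v,B,G))
# gauge yellow
V=[]
for p,x in((T,(425,218)),(C,(200,203))):
    h=cv2.cvtColor(p["image"],cv2.COLOR_RGB2HSV); m=cv2.inRange(h,(20,130,60),(35,255,255)); w=np.zeros_like(m); w[x[1]-30:x[1]+30,x[0]-25:x[0]+25]=1
    pts=cv2.findNonZero(m*w); k=np.zeros_like(m); cv2.fillConvexPoly(k,cv2.convexHull(pts),1); V.append((p,k>0))
G=[(.49,-.354,y) for y in(-1.2,-.7,-.2,.3,.8,1.3)]
for v in(V[:1],V[1:],V): print("gauge",*fit(v,(.046,.03,.056,.126),G))
for nm,box,pb,g in (("stand",(.11,.09,0,.006),[(419,222),(206,228)],(.49,-.35)),("pad_base",(.2,.2,0,.006),[(309,190),(325,207)],(.575,-.041))):
    for p,x in((T,pb[0]),(C,pb[1])):
        m=reg(p,nm,x); print(nm,m.sum())
    
for p in(T,C):
    for l in("pad_spot","place_a","place_b"): print(l,[(round(d["p"],2),pix2w(p,d["xy"],.04)[:2]) for d in eyes.landmark_of(p,l)[:2]])
    h=cv2.cvtColor(p["image"],cv2.COLOR_RGB2HSV); m=(cv2.inRange(h,(0,150,50),(6,255,255))|cv2.inRange(h,(172,150,50),(180,255,255)))
    x=(309,188) if p is T else (325,204); w=np.zeros_like(m); w[x[1]-12:x[1]+12,x[0]-14:x[0]+14]=1
    q=cv2.findNonZero(m*w); 
    f=np.array([pix2w(p,u[0],.04)[:2] for u in q]); print("red",f.mean(0),cv2.minAreaRect((f*1000).astype(np.float32)))
save(T,"pad1.png",(260,360,140,240),6)
E
```

```text
far [0.585  0.3292 1.0989] [0.925]
far [0.5823 0.327  0.9248] [0.838]
far [0.5846 0.3288 1.0914] [0.924, 0.819]
near [ 0.4085  0.3175 -1.5537] [0.923]
near [0.4043 0.3179 1.6167] [0.946]
near [0.4069 0.317  1.6197] [0.911, 0.93]
gauge [ 0.4934 -0.351  -0.2491] [0.929]
gauge [ 0.4933 -0.3492 -0.2089] [0.938]
gauge [ 0.4934 -0.3497 -0.2183] [0.911, 0.931]
stand 901
stand 940
pad_base 5055
pad_base 3726
pad_spot [(0.91, array([ 0.5711, -0.0399]))]
place_a [(0.79, array([0.5417, 0.0209])), (0.7, array([ 0.6221, -0.011 ]))]
place_b [(0.79, array([0.5417, 0.0209])), (0.7, array([ 0.6221, -0.011 ]))]
red [ 0.5747 -0.0393] ((575.5626831054688, -38.7122917175293), (36.45467758178711, 19.376789093017578), 1.3360846042633057)
pad_spot [(0.63, array([ 0.5695, -0.0312]))]
place_a [(0.96, array([0.5284, 0.024 ])), (0.77, array([ 0.6294, -0.0026]))]
place_b [(0.96, array([0.5284, 0.024 ])), (0.77, array([ 0.6294, -0.0026]))]
red [ 0.5736 -0.0383] ((573.298828125, -38.14873504638672), (34.06664276123047, 16.20499038696289), 6.764032363891602)
```

View pics/pad1.png

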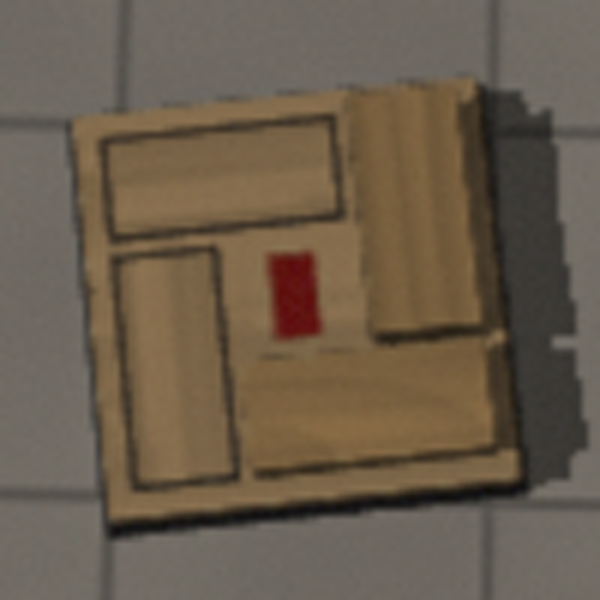

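The crop shows yaw of about +5°. Outline corners in crop pixels: place_b (103,142), (334,117), (343,215), (113,240) and place_a (115,257), (215,247), (238,478), (133,488).

```bash
cat > go.py <<'E'
from h import *
from scipy.spatial.transform import Rotation as Ro
import sys
def go(x,y,z,jaw):
    s=r.read_state(); R0=Ro.from_quat(s["eef_rot"]); a=np.radians(jaw)
    ys=np.array([np.cos(a),np.sin(a),0]); zs=np.array([0,0,-1.]); 
    best=None
    for sg in(1,-1):
        Rt=Ro.from_matrix(np.stack([np.cross(sg*ys,zs),sg*ys,zs],1)); w=(R0.inv()*Rt).as_rotvec()
        if best is None or np.linalg.norm(w)<np.linalg.norm(best): best=w
    d=R0.inv().apply(np.array([x,y,z])-s["ee_pos"])
    print("t",s["time"],"pos",np.round(s["ee_pos"],4),"F",np.round(s["ft_force"],1),"w",round(s["width"],4),"q",np.round(s["joint_positions"],2))
    print("shift",np.round(d/.2,3),"turn",np.round(np.degrees(best)/90,3))
if __name__=="__main__": go(*map(float,sys.argv[1:5]))
E
python3 - <<'E'
from h import *
T=eyes.camera("top")
def W(l,z): return np.array([pix2w(T,((u+.5)/6-.5+260,(v+.5)/6-.5+140),z)[:2] for u,v in l])
ang=lambda a,b:np.degrees(np.arctan2(*(b-a)[::-1]))
b=W([(103,142),(334,117),(343,215),(113,240)],.04); a=W([(115,257),(215,247),(238,478),(133,488)],.04)
print(a.mean(0),b.mean(0)); print("a yaw",ang(a[3],a[0]),ang(a[2],a[1]),"b",ang(b[1],b[0]),ang(b[2],b[3]))
s=W([(72,118),(108,525),(520,487)],.04); print("slab",ang(s[1],s[0]),ang(s[2],s[1]), (s[0]+s[2])/2)
# least squares rigid fit
m=np.array([[-.028,.058],[.058,.028],[0,0]]); w=np.array([a.mean(0),b.mean(0),[.5747,-.0393]])
M,_=None,None
mc,wc=m.mean(0),w.mean(0); H=(m-mc).T@(w-wc); th=np.arctan2(H[0,1]-H[1,0],H[0,0]+H[1,1]); c,sn=np.cos(th),np.sin(th)
print("yaw",np.degrees(th),"spot",wc-np.array([[c,-sn],[sn,c]])@mc)
E
python3 go.py .4075 .295 .15 1.5
```

```text
[0.54041624 0.01486242] [ 0.62901922 -0.00495403]
a yaw 6.175515609462017 7.097333410131118 b 97.39347044806286 97.39214703035356
slab 6.852434619500639 96.37439432188211 [ 0.57217906 -0.03894926]
yaw 6.58670869142957 spot [ 0.57473275 -0.03942172]
t 2.05 pos [0.1527 0.6061 0.2226] F [-0.5  1.  -0.6] w 0.0871 q [-1.35  0.33 -0.06  1.46  0.02  1.35 -0.09]
shift [-1.615 -1.197  0.363] turn [ 0.    -0.     0.826]
```

play_rows(
  motion=[
    [-0.3,-0.2,0.1,0,0,0.12,100],
    [-0.55,-0.4,0.1,0,0,0.24,100],
    [-0.8,-0.6,0.1,0,0,0.35,100],
    [-0.9,-0.7,0.1,0,0,0.45,100],
    [-0.9,-0.7,0.1,0,0,0.5,100],
  ],
)

```text
time: 2.68
ee_pos: [0.2958, 0.4234, 0.2031]
eef_rot: [0.498, 0.867, 0.0, 0.0]
ft_force: [0.6, 1.5, -0.0]
width: 0.087
```

```bash
python3 go.py .4075 .295 .12 1.5
```

```text
t 2.675 pos [0.2958 0.4234 0.2031] F [ 0.6  1.5 -0. ] w 0.087 q [-1.17  0.1   0.13  1.78 -0.01  1.26 -0.51]
shift [-0.836  0.158  0.416] turn [ 0.001 -0.     0.32 ]
```

play_rows(
  motion=[
    [-0.25,0.05,0.1,0,0,0.1,100],
    [-0.5,0.1,0.2,0,0,0.2,100],
    [-0.75,0.15,0.3,0,0,0.32,100],
    [-0.836,0.158,0.416,0,0,0.32,100],
    [-0.836,0.158,0.416,0,0,0.32,100],
  ],
)

```text
time: 3.3
ee_pos: [0.4058, 0.2973, 0.1182]
eef_rot: [0.695, 0.719, -0.001, 0.0]
ft_force: [0.8, 0.8, 0.2]
width: 0.087
```

```bash
python3 go.py .407 .295 .005 1.8
python3 - <<'E'
from h import *
p=eyes.camera("top"); save(p,"c2.png",(130,230,200,280),6)
E
```

```text
t 3.3 pos [0.4058 0.2973 0.1182] F [0.8 0.8 0.2] w 0.087 q [-0.99  0.15  0.29  1.92 -0.05  1.08 -0.65]
shift [-0.011  0.007  0.566] turn [-0.001  0.001  0.001]
```

View pics/c2.png

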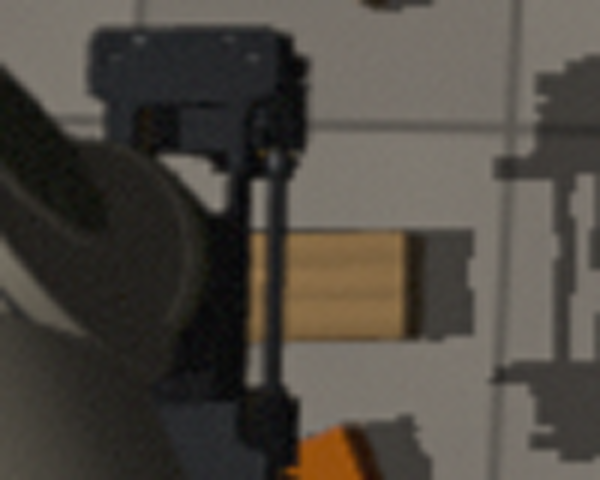

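The fingers straddle the near block, with its right end at crop (405,285). The orange block stays clear below. Descending and gripping.

play_rows(
  motion=[
    [-0.011,0.007,0.25,0,0,0,100],
    [-0.011,0.007,0.45,0,0,0,100],
    [-0.011,0.007,0.56,0,0,0,100],
    [-0.011,0.007,0.56,0,0,0,20],
    [-0.011,0.007,0.56,0,0,0,20],
  ],
  squeeze=30,
)

```text
time: 3.98
ee_pos: [0.4078, 0.2984, 0.0089]
eef_rot: [0.694, 0.72, 0.001, -0.0]
ft_force: [0.1, 0.2, -0.5]
width: 0.0744
```

play_rows(
  motion=[
    [0,0,0,0,0,0,20],
    [0,0,0,0,0,0,20],
    [0,0,-0.2,0,0,0,20],
    [0,0,-0.45,0,0,0,20],
    [0,0,-0.6,0,0,0,20],
  ],
)

```text
time: 4.6
ee_pos: [0.408, 0.2972, 0.13]
eef_rot: [0.694, 0.72, 0.001, -0.0]
ft_force: [0.4, 0.3, -1.0]
width: 0.0495
```

```bash
python3 - <<'E'
from fit import *
from scipy.spatial.transform import Rotation as Ro
np.set_printoptions(precision=4,suppress=True)
th=np.radians(6.6); R=np.array([[np.cos(th),-np.sin(th)],[np.sin(th),np.cos(th)]]); sp=np.array([.5742,-.039])
for n,m in(("a",[-.028+.022,.058]),("b",[.058,.028-.022])): print(n,sp+R@m)
s=r.read_state(); print(s["ee_pos"],s["width"])
T=eyes.camera("top"); C=eyes.camera("scene"); save(C,"c3.png",(350,450,60,190),5)
E
python3 go.py .631 -.0264 .12 6.6
```

```text
a [0.5616 0.0179]
b [ 0.6311 -0.0264]
[0.408  0.2972 0.13  ] 0.049487798353814366
t 4.7 pos [0.409  0.2982 0.131 ] F [-0.2  0.  -1.5] w 0.0496 q [-1.    0.14  0.3   1.91 -0.05  1.1  -0.64]
shift [-1.662  1.051  0.052] turn [ 0.003 -0.003 -0.051]
```

View pics/c3.png

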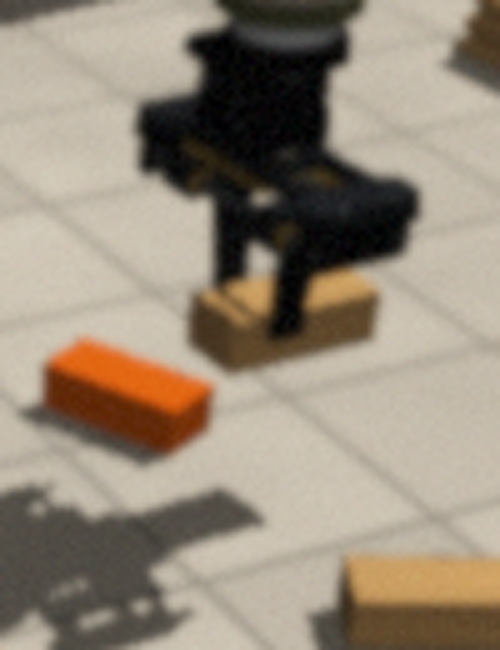

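The near block is held level. Its grasp offset looks like about 19 mm. Moving over place_b.

play_rows(
  motion=[
    [-0.2,0.15,0,0,0,-0.02,20],
    [-0.4,0.27,0,0,0,-0.04,20],
    [-0.6,0.4,0,0,0,-0.05,20],
    [-0.8,0.52,0,0,0,-0.05,20],
    [-0.95,0.6,0,0,0,-0.05,20],
  ],
)

```text
time: 5.32
ee_pos: [0.5345, 0.1091, 0.1264]
eef_rot: [0.666, 0.746, -0.001, -0.0]
ft_force: [0.2, 0.4, -0.9]
width: 0.0497
```

play_rows(
  motion=[
    [-0.2,0.1,0,0,0,0,20],
    [-0.4,0.25,0,0,0,0,20],
    [-0.55,0.35,0,0,0,0,20],
    [-0.62,0.4,0,0,0,0,20],
    [-0.62,0.4,0,0,0,0,20],
  ],
)

```text
time: 5.95
ee_pos: [0.6275, -0.0033, 0.1264]
eef_rot: [0.666, 0.746, -0.001, -0.0]
ft_force: [-0.3, 0.3, -1.1]
width: 0.0493
```

```bash
python3 go.py .6308 -.0234 .09 6.6
```

```text
t 5.95 pos [ 0.6275 -0.0033  0.1264] F [-0.3  0.3 -1.1] w 0.0493 q [-0.46  0.44  0.51  1.6  -0.23  1.17  0.21]
shift [-0.102  0.005  0.182] turn [-0.001  0.    -0.001]
```

play_rows(
  motion=[
    [-0.102,0.005,0,0,0,0,20],
    [-0.102,0.005,0.1,0,0,0,20],
    [-0.102,0.005,0.18,0,0,0,20],
    [-0.102,0.005,0.18,0,0,0,20],
  ],
)

```text
time: 6.45
ee_pos: [0.6296, -0.0219, 0.089]
eef_rot: [0.665, 0.747, -0.001, -0.001]
ft_force: [0.4, 0.1, -1.2]
width: 0.0494
```

```bash
python3 go.py .6308 -.0234 .05 6.6;python3 - <<'E'
from h import *
T=eyes.camera("top"); C=eyes.camera("scene")
th=np.radians(6.6); R=np.array([[np.cos(th),-np.sin(th)],[np.sin(th),np.cos(th)]]); sp=np.array([.5742,-.039])
out=[]
for p,c,n in((T,(255,365,130,240),1),(C,(270,380,140,250),1)):
    im=cv2.cvtColor(p["image"],cv2.COLOR_RGB2BGR)[c[2]:c[3],c[0]:c[1]]; im=cv2.resize(im,None,fx=3.6,fy=3.6,interpolation=cv2.INTER_CUBIC)
    for z,col in((.0815,(0,255,0)),(.1175,(255,0,0))): # predicted block at this height
        q=[]
        for a,b in((-.025,-.055),(.025,-.055),(.025,.055),(-.025,.055)):
            w=sp+R@np.array([.058+a,.028+b]); u=w2pix(p,[*w,z]); q.append(((u-[c[0],c[2]])+.5)*3.6-.5)
        cv2.polylines(im,[np.round(q).astype(np.int32)],True,col,1)
    out.append(im)
cv2.imwrite("pics/c4.png",np.hstack(out))
E
```

```text
t 6.45 pos [ 0.6296 -0.0219  0.089 ] F [ 0.4  0.1 -1.2] w 0.0494 q [-0.42  0.48  0.5   1.62 -0.25  1.11  0.26]
shift [-0.008  0.006  0.195] turn [-0.002 -0.     0.   ]
```

View pics/c4.png

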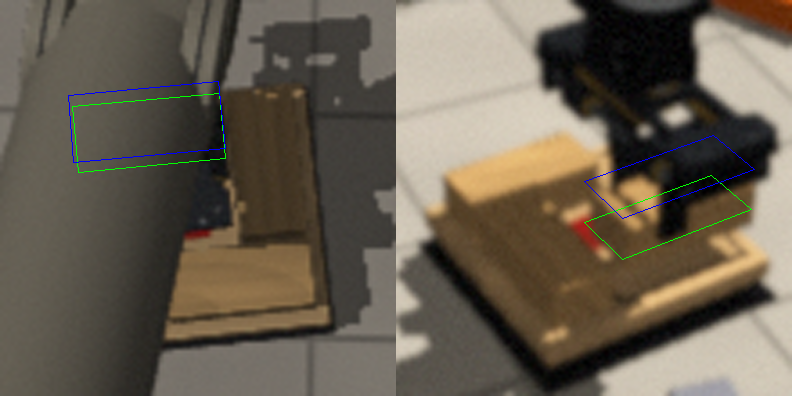

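In the scene view the held block's right end, near (752,210), matches the predicted outline. Lowering and releasing.

play_rows(
  motion=[
    [-0.007,0.006,0.1,0,0,0,20],
    [-0.007,0.006,0.17,0,0,0,20],
    [-0.007,0.006,0.195,0,0,0,20],
    [-0.007,0.006,0.205,0,0,0,20],
    [-0.007,0.006,0.205,0,0,0,20],
  ],
)

```text
time: 7.18
ee_pos: [0.6326, -0.0242, 0.0506]
eef_rot: [0.666, 0.746, 0.0, -0.0]
ft_force: [-2.2, 0.1, 8.4]
width: 0.0498
```

```bash
python3 go.py .6308 -.0234 .0485 6.6
```

```text
t 7.175 pos [ 0.6326 -0.0242  0.0506] F [-2.2  0.1  8.4] w 0.0498 q [-0.41  0.53  0.49  1.64 -0.28  1.04  0.28]
shift [ 0.005 -0.009  0.011] turn [ 0.    -0.    -0.001]
```

play_rows(
  motion=[
    [0,0,0,0,0,0,20],
    [0,0,0,0,0,0,20],
  ],
)

```text
time: 7.42
ee_pos: [0.6326, -0.0241, 0.0508]
eef_rot: [0.666, 0.746, 0.0, -0.0]
ft_force: [-1.6, 0.2, 8.5]
width: 0.0496
```

```bash
python3 go.py .6308 -.0234 .0485 6.6
python3 - <<'E'
from h import *
C=eyes.camera("scene"); save(C,"c5.png",(270,380,150,250),6)
E
```

```text
t 7.425 pos [ 0.6326 -0.0241  0.0508] F [-1.6  0.2  8.5] w 0.0496 q [-0.41  0.53  0.49  1.64 -0.28  1.04  0.28]
shift [ 0.005 -0.009  0.012] turn [ 0.    -0.    -0.001]
```

View pics/c5.png

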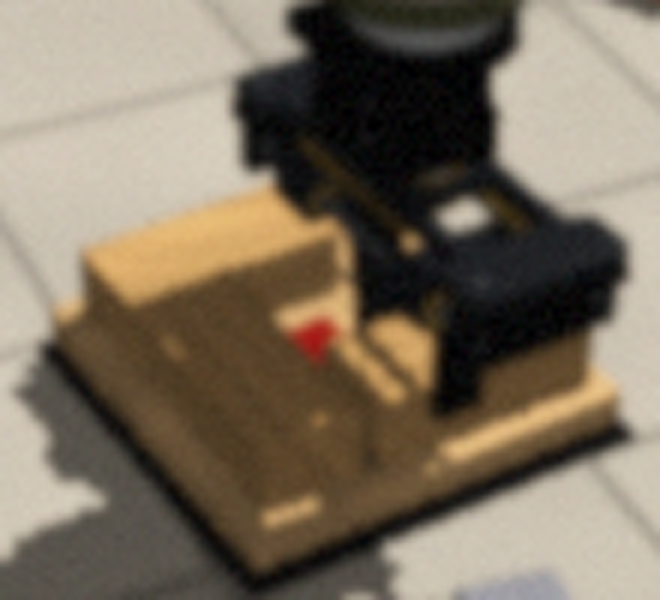

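The block sits in place_b parallel to the outline, with a slight over-push of about 9 N. Easing up a little, then releasing.

play_rows(
  motion=[
    [0,0,-0.01,0,0,0,20],
    [0,0,-0.01,0,0,0,20],
  ],
)

```text
time: 7.72
ee_pos: [0.6326, -0.0241, 0.0528]
eef_rot: [0.666, 0.746, 0.0, -0.0]
ft_force: [-2.0, 0.4, 7.8]
width: 0.0494
```

play_rows(
  motion=[
    [0,0,-0.02,0,0,0,20],
    [0,0,-0.02,0,0,0,20],
  ],
)

```text
time: 7.98
ee_pos: [0.6326, -0.0241, 0.0567]
eef_rot: [0.666, 0.746, 0.0, -0.0]
ft_force: [-0.7, -0.7, 5.0]
width: 0.0495
```

Run:
```python
from h import *
C=eyes.camera("scene"); a=cv2.imread("pics/scene0.png")[150:250,270:380]; b=cv2.cvtColor(C["image"],cv2.COLOR_RGB2BGR)[150:250,270:380]
cv2.imwrite("pics/c6.png",cv2.resize(np.hstack([a,b]),None,fx=3.6,fy=5,interpolation=cv2.INTER_CUBIC))
```

```text
(no output)
```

View pics/c6.png

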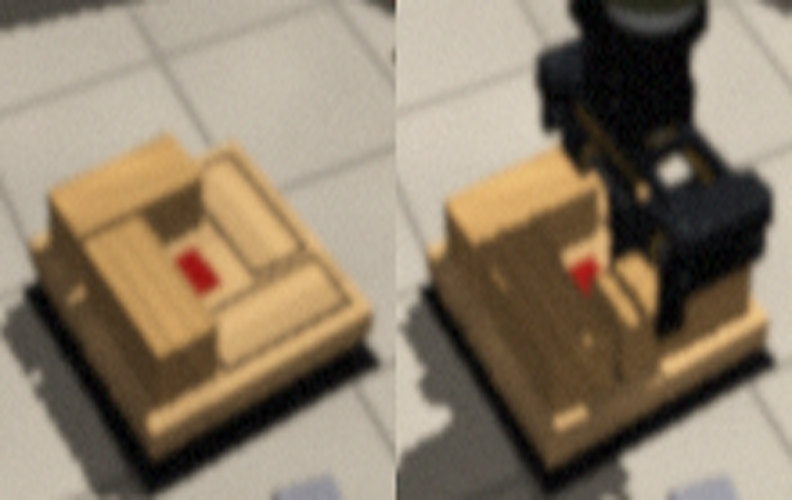

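The slab is still sunk about 8 mm, so the fingers must have slid up the block as they closed. I'll raise until the load is nearly zero, then open.

play_rows(
  motion=[
    [0,0,-0.02,0,0,0,20],
    [0,0,-0.035,0,0,0,20],
    [0,0,-0.038,0,0,0,20],
    [0,0,-0.038,0,0,0,20],
  ],
)

```text
time: 8.52
ee_pos: [0.6321, -0.0241, 0.0635]
eef_rot: [0.665, 0.746, -0.0, -0.0]
ft_force: [-1.0, 0.1, -1.6]
width: 0.0497
```

play_rows(
  motion=[
    [0.004,-0.006,0,0,0,0,20],
    [0.004,-0.006,0.006,0,0,0,20],
    [0.004,-0.006,0.006,0,0,0,66],
    [0.004,-0.006,0.006,0,0,0,66],
    [0.004,-0.006,0.006,0,0,0,66],
  ],
)

```text
time: 9.15
ee_pos: [0.6312, -0.0234, 0.0628]
eef_rot: [0.665, 0.746, 0.0, 0.0]
ft_force: [0.2, 0.7, -0.5]
width: 0.057
```

play_rows(
  motion=[
    [0,0,-0.1,0,0,0,66],
    [0,0,-0.3,0,0,0,66],
    [0,0,-0.5,0,0,0,100],
    [0.4,0,-0.5,0,0,0.12,100],
    [0.7,0,-0.5,0,0,0.24,100],
  ],
)

```text
time: 9.78
ee_pos: [0.618, 0.0972, 0.1652]
eef_rot: [0.791, 0.611, 0.001, 0.0]
ft_force: [0.7, 0.5, -0.7]
width: 0.0796
```

```bash
python3 go.py .5947 .3484 .12 -27.3
python3 - <<'E'
from fit import *
np.set_printoptions(precision=4,suppress=True)
C=eyes.camera("scene"); save(C,"c7.png",(270,380,150,250),5)
B=(.11,.05,.04,.076)
for d in eyes.regions_of(C,"block1")[:5]:
    print(d["p"],d["xy"],d["region"].sum())
E
```

```text
t 9.775 pos [0.618  0.0972 0.1652] F [ 0.7  0.5 -0.7] w 0.0796 q [-0.66  0.4   0.56  1.56 -0.22  1.24 -0.32]
shift [ 1.185 -0.431  0.227] turn [ 0.001 -0.001  0.141]
0.91 [435.1, 179.9] 755
0.58 [359.9, 139.5] 145
```

View pics/c7.png

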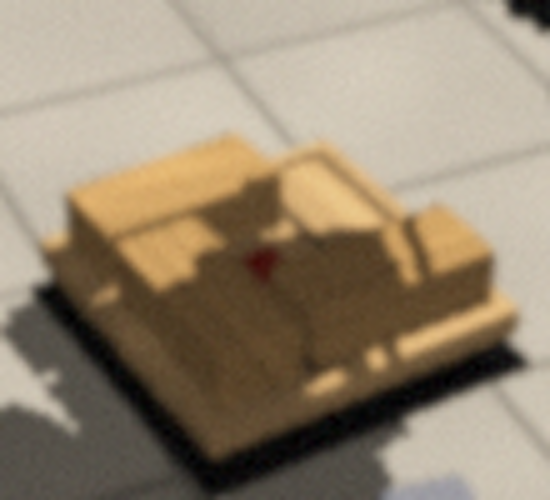

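The block lies flat on place_b. Now the far block.

play_rows(
  motion=[
    [0.3,-0.1,0,0,0,0.1,100],
    [0.6,-0.2,0,0,0,0.14,100],
    [0.9,-0.35,0,0,0,0.14,100],
    [1,-0.431,0,0,0,0.14,100],
    [1,-0.431,0,0,0,0.14,100],
  ],
)

```text
time: 10.5
ee_pos: [0.5816, 0.3151, 0.1637]
eef_rot: [0.85, 0.527, 0.0, -0.001]
ft_force: [0.1, -0.6, -0.1]
width: 0.0872
```

```bash
python3 go.py .5947 .3484 .12 -27.3
```

```text
t 10.5 pos [0.5816 0.3151 0.1637] F [ 0.1 -0.6 -0.1] w 0.0872 q [-0.94  0.48  0.52  1.46 -0.24  1.27 -0.86]
shift [ 0.178 -0.015  0.219] turn [-0.    -0.001  0.01 ]
```

play_rows(
  motion=[
    [0.178,-0.015,0.15,0,0,0.01,100],
    [0.178,-0.015,0.35,0,0,0.01,100],
    [0.178,-0.015,0.6,0,0,0.01,100],
    [0.178,-0.015,0.77,0,0,0.01,100],
    [0.178,-0.015,0.77,0,0,0.01,100],
  ],
)

```text
time: 11.12
ee_pos: [0.5956, 0.3422, 0.0071]
eef_rot: [0.856, 0.517, -0.002, 0.001]
ft_force: [-0.0, -0.1, -0.2]
width: 0.0873
```

play_rows(
  motion=[
    [0,0,0,0,0,0,20],
    [0,0,0,0,0,0,20],
    [0,0,0,0,0,0,20],
    [0,0,0,0,0,0,20],
    [0,0,0,0,0,0,20],
  ],
  squeeze=30,
)

```text
time: 11.75
ee_pos: [0.5963, 0.345, 0.0091]
eef_rot: [0.856, 0.518, 0.0, -0.0]
ft_force: [-1.1, 1.2, 4.3]
width: 0.0501
```

play_rows(
  motion=[
    [0,0,0,0,0,0,20],
    [0,0,0,0,0,0,20],
    [0,0,-0.1,0,0,0,20],
    [0,0,-0.35,0,0,0,20],
    [0,0,-0.6,0,0,0,20],
  ],
)

```text
time: 12.38
ee_pos: [0.5964, 0.344, 0.131]
eef_rot: [0.856, 0.517, 0.0, 0.0]
ft_force: [0.4, 0.5, -0.5]
width: 0.05
```

```bash
python3 go.py .5586 .0176 .14 -83.4
```

```text
t 12.375 pos [0.5964 0.344  0.131 ] F [ 0.4  0.5 -0.5] w 0.05 q [-0.94  0.57  0.51  1.41 -0.28  1.24 -0.89]
shift [-1.533  0.592 -0.044] turn [ 0.    -0.     0.619]
```

play_rows(
  motion=[
    [-0.2,0.08,-0.04,0,0,0.1,20],
    [-0.4,0.16,-0.04,0,0,0.2,20],
    [-0.6,0.24,-0.04,0,0,0.3,20],
    [-0.8,0.32,-0.04,0,0,0.42,20],
    [-0.95,0.38,-0.04,0,0,0.52,20],
  ],
)

```text
time: 13.0
ee_pos: [0.5753, 0.1386, 0.1379]
eef_rot: [0.991, 0.131, 0.0, -0.0]
ft_force: [-0.1, 0.2, -1.2]
width: 0.0496
```

```bash
python3 go.py .5586 .0176 .14 -83.4
```

```text
t 13.0 pos [0.5753 0.1386 0.1379] F [-0.1  0.2 -1.2] w 0.0496 q [-0.91  0.39  0.75  1.69 -0.28  1.17 -1.4 ]
shift [-0.238  0.562 -0.011] turn [-0.    -0.001  0.094]
```

play_rows(
  motion=[
    [-0.1,0.2,0,0,0,0.06,20],
    [-0.18,0.4,0,0,0,0.1,20],
    [-0.24,0.55,0,0,0,0.1,20],
    [-0.24,0.57,0,0,0,0.1,20],
    [-0.24,0.57,0,0,0,0.1,20],
  ],
)

```text
time: 13.62
ee_pos: [0.5599, 0.0182, 0.1371]
eef_rot: [0.998, 0.057, 0.0, -0.0]
ft_force: [0.7, 0.2, -1.8]
width: 0.0496
```

```bash
python3 go.py .5586 .0176 .085 -83.4
```

```text
t 13.625 pos [0.5599 0.0182 0.1371] F [ 0.7  0.2 -1.8] w 0.0496 q [-0.81  0.33  0.83  1.78 -0.26  1.15 -1.35]
shift [-0.007  0.002  0.26 ] turn [-0.    -0.    -0.001]
```

play_rows(
  motion=[
    [-0.006,0.003,0.12,0,0,0,20],
    [-0.006,0.003,0.25,0,0,0,20],
    [-0.006,0.003,0.35,0,0,0,20],
    [-0.006,0.003,0.36,0,0,0,20],
    [-0.006,0.003,0.36,0,0,0,20],
  ],
)

```text
time: 14.25
ee_pos: [0.5589, 0.0178, 0.0653]
eef_rot: [0.998, 0.057, 0.0, 0.0]
ft_force: [0.1, -0.6, 0.1]
width: 0.0497
```

```bash
python3 go.py .5586 .0176 .05 -83.4
```

```text
t 14.25 pos [0.5589 0.0178 0.0653] F [ 0.1 -0.6  0.1] w 0.0497 q [-0.76  0.42  0.79  1.85 -0.35  1.02 -1.29]
shift [-0.002  0.001  0.076] turn [ 0.    -0.    -0.001]
```

play_rows(
  motion=[
    [-0.002,0.001,0.02,0,0,0,20],
    [-0.002,0.001,0.02,0,0,0,20],
  ],
)

```text
time: 14.5
ee_pos: [0.5582, 0.0174, 0.0609]
eef_rot: [0.998, 0.057, 0.0, -0.0]
ft_force: [-0.4, 0.1, -0.4]
width: 0.0495
```

play_rows(
  motion=[
    [0,0,0.02,0,0,0,20],
    [0,0,0.02,0,0,0,20],
  ],
)

```text
time: 14.75
ee_pos: [0.5579, 0.0174, 0.0565]
eef_rot: [0.998, 0.057, -0.0, -0.0]
ft_force: [-0.6, -0.4, -0.6]
width: 0.05
```

play_rows(
  motion=[
    [0,0,0.02,0,0,0,20],
    [0,0,0.02,0,0,0,20],
  ],
)

```text
time: 15.0
ee_pos: [0.5578, 0.0174, 0.0524]
eef_rot: [0.998, 0.057, -0.0, 0.0]
ft_force: [-0.1, -0.3, -0.3]
width: 0.0498
```

play_rows(
  motion=[
    [0,0,0.012,0,0,0,20],
    [0,0,0.012,0,0,0,20],
  ],
)

```text
time: 15.25
ee_pos: [0.558, 0.0174, 0.0501]
eef_rot: [0.998, 0.057, -0.0, -0.0]
ft_force: [-0.1, -0.1, -0.9]
width: 0.0498
```

play_rows(
  motion=[
    [0.003,0,0.01,0,0,0,20],
    [0.003,0,0.01,0,0,0,20],
    [0.003,0,0.01,0,0,0,66],
    [0.003,0,0.01,0,0,0,66],
    [0.003,0,0.01,0,0,0,66],
  ],
)

```text
time: 15.88
ee_pos: [0.5587, 0.0175, 0.0484]
eef_rot: [0.998, 0.057, 0.0, -0.0]
ft_force: [0.0, -0.9, 0.1]
width: 0.0573
```

play_rows(
  motion=[
    [0,0,0,0,0,0,66],
    [0,0,-0.1,0,0,0,66],
    [0,0,-0.3,0,0,0,66],
    [0,0,-0.6,0,0,0,100],
    [0,0,-0.75,0,0,0,100],
  ],
)

```text
time: 16.5
ee_pos: [0.5598, 0.0168, 0.2028]
eef_rot: [0.998, 0.056, 0.002, -0.0]
ft_force: [0.1, 0.7, -0.4]
width: 0.07
```

```bash
python3 go.py .4934 -.350 .20 -102.5
```

```text
t 16.5 pos [0.5598 0.0168 0.2028] F [ 0.1  0.7 -0.4] w 0.07 q [-0.85  0.25  0.87  1.71 -0.2   1.27 -1.39]
shift [-0.536  1.785  0.01 ] turn [-0.001 -0.003  0.211]
```

play_rows(
  motion=[
    [-0.06,0.2,0,0,0,0.03,100],
    [-0.12,0.4,0,0,0,0.06,100],
    [-0.18,0.6,0,0,0,0.1,100],
    [-0.24,0.8,0,0,0,0.12,100],
    [-0.3,1.0,0,0,0,0.14,100],
  ],
)

```text
time: 17.12
ee_pos: [0.5215, -0.1896, 0.1998]
eef_rot: [0.999, -0.054, 0.001, -0.0]
ft_force: [0.2, 0.6, -0.1]
width: 0.087
```

```bash
python3 go.py .4934 -.350 .20 -102.5
```

```text
t 17.125 pos [ 0.5215 -0.1896  0.1998] F [ 0.2  0.6 -0.1] w 0.087 q [-0.57  0.28  1.    1.72 -0.24  1.27 -1.2 ]
shift [-0.053  0.812 -0.002] turn [-0.    -0.001  0.07 ]
```

Run:
```python
from h import *
T=eyes.camera("top"); C=eyes.camera("scene")
th=np.radians(6.6); R=np.array([[np.cos(th),-np.sin(th)],[np.sin(th),np.cos(th)]]); sp=np.array([.5742,-.039]); out=[]
for p,c in((T,(260,360,140,240)),(C,(270,380,150,250))):
    im=cv2.resize(cv2.cvtColor(p["image"],cv2.COLOR_RGB2BGR)[c[2]:c[3],c[0]:c[1]],None,fx=3.8,fy=3.8,interpolation=cv2.INTER_CUBIC)
    for m,sz in(((-.028,.058),(.11,.05)),((.058,.028),(.05,.11))):
        q=[]
        for a,b in((-.5,-.5),(.5,-.5),(.5,.5),(-.5,.5)):
            w=sp+R@np.array([m[0]+a*sz[0],m[1]+b*sz[1]]); q.append((w2pix(p,[*w,.076])-[c[0],c[2]]+.5)*3.8-.5)
        cv2.polylines(im,[np.round(q).astype(np.int32)],True,(0,255,0),1)
    out.append(im)
cv2.imwrite("pics/c8.png",np.hstack(out))
```

```text
(no output)
```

View pics/c8.png

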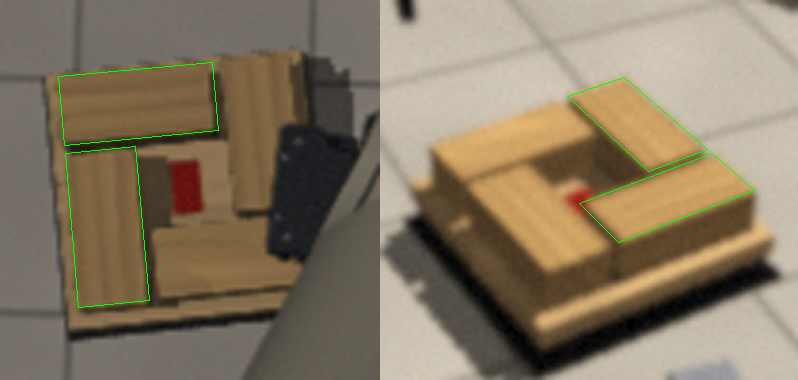

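Both placed blocks match the predicted outlines in both views. Now the gauge.

play_rows(
  motion=[
    [-0.015,0.25,0,0,0,0.03,100],
    [-0.03,0.5,0,0,0,0.07,100],
    [-0.05,0.75,0,0,0,0.07,100],
    [-0.053,0.812,0,0,0,0.07,100],
    [-0.053,0.812,0,0,0,0.07,100],
  ],
)

```text
time: 17.85
ee_pos: [0.494, -0.3486, 0.1989]
eef_rot: [0.994, -0.108, 0.0, 0.0]
ft_force: [0.4, 0.6, -0.2]
width: 0.0869
```

```bash
python3 go.py .4934 -.350 .085 -102.5
python3 - <<'E'
from fit import *
np.set_printoptions(precision=4,suppress=True)
C=eyes.camera("scene"); x=(200,203)
h=cv2.cvtColor(C["image"],cv2.COLOR_RGB2HSV); m=cv2.inRange(h,(20,130,60),(35,255,255)); w=np.zeros_like(m); w[x[1]-30:x[1]+30,x[0]-25:x[0]+25]=1
k=np.zeros_like(m); cv2.fillConvexPoly(k,cv2.convexHull(cv2.findNonZero(m*w)),1)
print(fit([(C,k>0)],(.046,.03,.056,.126),[(.4934,-.35,-.22)]))
save(C,"c9.png",(140,260,130,250),5)
E
```

```text
t 17.85 pos [ 0.494  -0.3486  0.1989] F [ 0.4  0.6 -0.2] w 0.0869 q [-0.22  0.44  1.    1.59 -0.38  1.32 -0.95]
shift [-0.001  0.007  0.57 ] turn [ 0.    -0.     0.001]
(array([ 0.4928, -0.349 , -0.2056]), [0.94])
```

View pics/c9.png

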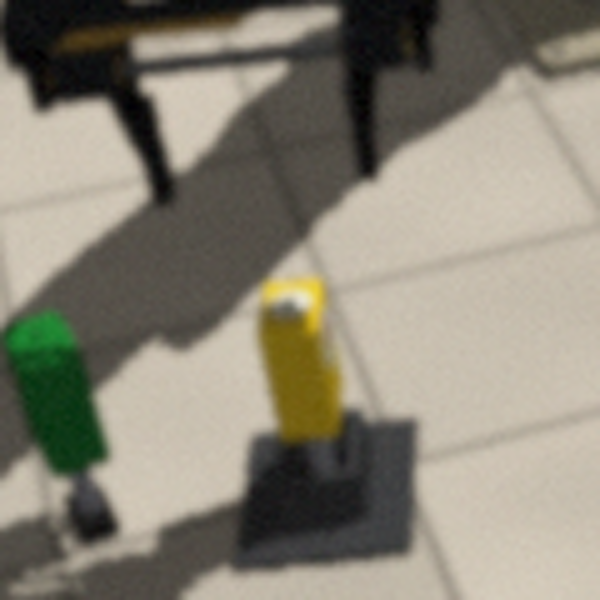

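The yellow gauge stands at crop (300,360) in its stand, centred under the jaws. The green decoy is clear of the fingers.

play_rows(
  motion=[
    [-0.003,0.003,0.15,0,0,0,100],
    [-0.003,0.003,0.35,0,0,0,100],
    [-0.003,0.003,0.5,0,0,0,100],
    [-0.003,0.003,0.57,0,0,0,100],
    [-0.003,0.003,0.57,0,0,0,100],
  ],
)

```text
time: 18.52
ee_pos: [0.4938, -0.3477, 0.0842]
eef_rot: [0.994, -0.107, -0.0, -0.0]
ft_force: [-0.1, -0.8, 1.5]
width: 0.087
```

play_rows(
  motion=[
    [0,0,0,0,0,0,10],
    [0,0,0,0,0,0,10],
    [0,0,0,0,0,0,10],
    [0,0,0,0,0,0,10],
    [0,0,0,0,0,0,10],
  ],
  squeeze=30,
)

```text
time: 19.15
ee_pos: [0.4933, -0.3489, 0.0844]
eef_rot: [0.994, -0.108, 0.0, -0.0]
ft_force: [0.2, 0.5, 0.6]
width: 0.0453
```

play_rows(
  motion=[
    [0,0,0,0,0,0,10],
    [0,0,0,0,0,0,10],
    [0,0,0,0,0,0,10],
    [0,0,0,0,0,0,10],
  ],
)

```text
time: 19.65
ee_pos: [0.4933, -0.3489, 0.0843]
eef_rot: [0.994, -0.108, -0.0, 0.0]
ft_force: [-0.3, -1.1, 0.5]
width: 0.0299
```

play_rows(
  motion=[
    [0,0,-0.05,0,0,0,10],
    [0,0,-0.2,0,0,0,10],
    [0,0,-0.4,0,0,0,10],
    [0,0,-0.6,0,0,0,10],
    [0,0,-0.6,0,0,0,10],
  ],
)

```text
time: 20.27
ee_pos: [0.4943, -0.3501, 0.2077]
eef_rot: [0.994, -0.108, 0.002, 0.001]
ft_force: [-0.6, 0.4, -1.9]
width: 0.0302
```

```bash
python3 go.py .5742 -.039 .20 -83.4
python3 - <<'E'
from fit import *
np.set_printoptions(precision=4,suppress=True)
C=eyes.camera("scene"); z=r.read_state()["ee_pos"][2]
h=cv2.cvtColor(C["image"],cv2.COLOR_RGB2HSV); m=cv2.inRange(h,(20,130,60),(35,255,255)); u=w2pix(C,[.4934,-.349,z]).astype(int); w=np.zeros_like(m); w[u[1]-30:u[1]+30,u[0]-25:u[0]+25]=1
q=cv2.findNonZero(m*w).reshape(-1,2); print(u,q.min(0),q.max(0),len(q))
f=z-.0783; print("pred bottom of body px", w2pix(C,[.4934,-.349,f+.05]))
E
```

```text
t 20.275 pos [ 0.4943 -0.3501  0.2077] F [-0.6  0.4 -1.9] w 0.0302 q [-0.22  0.43  1.01  1.58 -0.37  1.33 -0.95]
shift [ 0.056 -1.605  0.037] turn [ 0.001 -0.003 -0.211]
[191 163] [166 133] [200 177] 409
pred bottom of body px [194.0847 173.8306]
```

play_rows(
  motion=[
    [0.01,-0.2,0.02,0,0,-0.05,10],
    [0.02,-0.4,0.02,0,0,-0.1,10],
    [0.03,-0.6,0.02,0,0,-0.16,10],
    [0.04,-0.8,0.02,0,0,-0.21,10],
    [0.04,-0.95,0.02,0,0,-0.21,10],
  ],
)

```text
time: 20.95
ee_pos: [0.5417, -0.1626, 0.1991]
eef_rot: [0.998, 0.058, -0.001, -0.0]
ft_force: [0.2, 0.2, -1.0]
width: 0.0301
```

```bash
python3 go.py .5742 -.039 .20 -83.4
```

```text
t 20.95 pos [ 0.5417 -0.1626  0.1991] F [ 0.2  0.2 -1. ] w 0.0301 q [-0.56  0.3   0.93  1.69 -0.25  1.28 -1.03]
shift [ 0.234 -0.595 -0.004] turn [-0.001  0.001  0.001]
```

play_rows(
  motion=[
    [0.1,-0.2,0,0,0,0,10],
    [0.17,-0.4,0,0,0,0,10],
    [0.234,-0.55,0,0,0,0,10],
    [0.234,-0.6,0,0,0,0,10],
    [0.234,-0.6,0,0,0,0,10],
  ],
)

```text
time: 21.58
ee_pos: [0.5741, -0.0405, 0.1996]
eef_rot: [0.998, 0.057, -0.001, 0.0]
ft_force: [0.7, -0.1, -1.7]
width: 0.0298
```

```bash
python3 go.py .5742 -.039 .13 -83.4
```

```text
t 21.575 pos [ 0.5741 -0.0405  0.1996] F [ 0.7 -0.1 -1.7] w 0.0298 q [-0.73  0.31  0.89  1.67 -0.25  1.28 -1.26]
shift [ 0.002 -0.007  0.348] turn [ 0.     0.001 -0.001]
```

play_rows(
  motion=[
    [0.002,-0.007,0.1,0,0,0,10],
    [0.002,-0.007,0.2,0,0,0,10],
    [0.002,-0.007,0.3,0,0,0,10],
    [0.002,-0.007,0.37,0,0,0,10],
    [0.002,-0.007,0.37,0,0,0,10],
  ],
)

```text
time: 22.2
ee_pos: [0.5743, -0.0393, 0.1252]
eef_rot: [0.998, 0.057, -0.001, 0.0]
ft_force: [0.2, -0.0, -1.7]
width: 0.03
```

```bash
python3 go.py .5742 -.039 .1103 -83.4
python3 - <<'E'
from h import *
C=eyes.camera("scene"); T=eyes.camera("top"); out=[]
for p,c in((T,(260,360,140,240)),(C,(270,380,150,250))):
    out.append(cv2.resize(cv2.cvtColor(p["image"],cv2.COLOR_RGB2BGR)[c[2]:c[3],c[0]:c[1]],None,fx=3.8,fy=5.5,interpolation=cv2.INTER_CUBIC))
cv2.imwrite("pics/c10.png",np.hstack(out))
E
```

```text
t 22.2 pos [ 0.5743 -0.0393  0.1252] F [ 0.2 -0.  -1.7] w 0.03 q [-0.7   0.39  0.85  1.75 -0.32  1.15 -1.21]
shift [-0.    -0.001  0.074] turn [ 0.     0.001 -0.001]
```

View pics/c10.png

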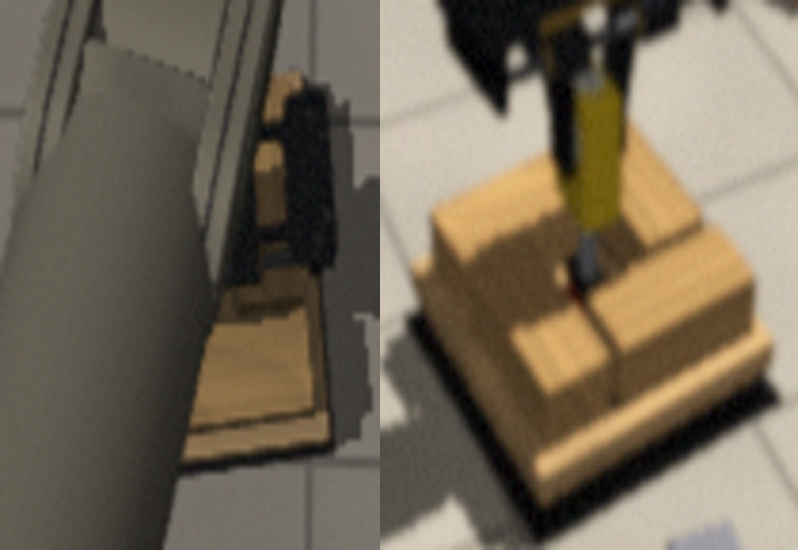

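The gauge is upright in the well, foot just over the red bar near (580,285). Pressing in small steps.

play_rows(
  motion=[
    [0,0,0.02,0,0,0,10],
    [0,0,0.04,0,0,0,10],
    [0,0,0.05,0,0,0,10],
    [0,0,0.05,0,0,0,10],
  ],
)

```text
time: 22.8
ee_pos: [0.5751, -0.039, 0.1164]
eef_rot: [0.998, 0.057, 0.0, -0.0]
ft_force: [-0.2, 0.2, 0.8]
width: 0.0302
```

```bash
python3 go.py .5742 -.039 .1103 -83.4
```

```text
t 22.8 pos [ 0.5751 -0.039   0.1164] F [-0.2  0.2  0.8] w 0.0302 q [-0.69  0.4   0.84  1.76 -0.33  1.13 -1.2 ]
shift [-0.005 -0.001  0.031] turn [-0.    -0.    -0.001]
```

play_rows(
  motion=[
    [0,0,0.01,0,0,0,10],
    [0,0,0.02,0,0,0,10],
    [0,0,0.029,0,0,0,10],
    [0,0,0.029,0,0,0,10],
    [0,0,0.029,0,0,0,10],
  ],
)

```text
time: 23.42
ee_pos: [0.5751, -0.039, 0.1107]
eef_rot: [0.998, 0.057, 0.0, -0.0]
ft_force: [-1.4, 0.2, 4.2]
width: 0.0301
```

```bash
python3 go.py .5742 -.039 .1103 -83.4;  python3 - <<'E'
from h import *
C=eyes.camera("scene"); a=cv2.imread("pics/scene0.png")[150:250,270:380]; b=cv2.cvtColor(C["image"],cv2.COLOR_RGB2BGR)[150:250,270:380]
cv2.imwrite("pics/c11.png",cv2.resize(np.hstack([a,b]),None,fx=3.6,fy=5,interpolation=cv2.INTER_CUBIC))
f=[]
for i in range(6): eyes.camera("top"); s=r.read_state(); f.append([*s["ft_force"],s["ee_pos"][2]])
print(np.mean(f,0).round(4))
E
```

```text
t 23.425 pos [ 0.5751 -0.039   0.1107] F [-1.4  0.2  4.2] w 0.0301 q [-0.69  0.41  0.84  1.76 -0.33  1.12 -1.2 ]
shift [-0.005 -0.001  0.002] turn [-0.    -0.    -0.001]
[-0.4804  1.1401  4.0728  0.1106]
```

```bash
python3 -c "
from bench import job
print(job.close_job())"
```

```text
the job is handed in; nothing more can be done
None
```

I finished the job and handed it in at about 24 s of the 72 s allowed. The two loose blocks lie flat on the outlined places. The gauge is still held upright in the well, its foot on the red bar and in line with it.

- **Blocks:** the near block went to place_b and the far one to place_a. Both matched the predicted outlines in both cameras after release.
- **First block:** the fingers slid up it while closing, so it first pushed the pad down with about 9 N. I eased off to no load before letting go.
- **Press:** the load rose by about 5.8 N over the hanging weight, which means roughly 8 mm of travel. The tool height gives 7.7 mm.
- **Grip and position:** the gauge is gripped across its 30 mm. It sits within about 1 mm of the estimated centre of the bar.
- **Not checked:** my last picture, of the pressed state, was refused because the 12-picture limit was reached. The final press therefore rests on force and pose readings. The last picture seen showed the foot just above the red bar before pressing.

I saw no contact with the mallet, clip, furniture foot, wooden knob or look-alikes.

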